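# Square up a pack of blanks with a push block

### The arm

A 6-joint arm with a two-finger parallel gripper is mounted at the origin on the work surface. World frame = base frame: x ahead of the robot, y to its left, z up, the work surface at z = 0. Lengths are in m, angles in rad, forces in N, time in s.
With the tool pointing down it reaches from about 0.375 to 0.975 m from the base axis. Payload 3.8 kg.
Tool frame: the origin (TCP) lies at the very end of the fingers, on their centre line; the grasp point (between the pads) lies 19 mm behind it; z points along the fingers, y is the line along which they close (so a half turn about z gives the same grasp; the last joint's range is limited). The gripper opens to 85 mm and grips with 20 to 120 N. Pads are 22 mm wide; open, the fingers measure 114 mm over their backs; the gripper's body (76 mm by 85 mm) begins 54 mm behind the grasp point. The pads swing forward as they close: fully open they stand 13 mm farther back than shut.
Start: joints at [-1.179, 0.264, 1.604, -0, 1.274, -0.037], TCP at [0.281, -0.614, 0.231] pointing down, gripper open.
Joint ranges: [-2.63, 2.63], [-0.94, 2.18], [0.31, 2.57], [-1.31, 4.45], [0, 2.66], [-2.55, 2.55]. Speed limits (rad/s): [2.57, 2.57, 3.14, 3.14, 3.14, 3.14].

### API

Orientations are given as a 3x3 rotation matrix whose columns are the frame's x, y, z axes.
In Python, from station import * gives the robot as it stands.
- The arm moves only by the shell command python3 -m inch 'ROWS' [FORCE]. ROWS is JSON, one flat list of numbers, 7 for each row, row after row: the finger opening in cm, from 0 to 8.54, then the shift along the tool's x, y, z in cm, then the turn, a rotation vector about the tool's x, y, z in rad. A call has 1 to 5 rows; each row is the pose to reach, as a shift and turn from the pose commanded when the call began, along the tool's axes at that moment; what a row does not reach only later rows make up. A row lasts 1/12 s, in which the tool goes at most 41.7 mm and 7.16 degrees, less where a joint would pass 70% of its speed; a pose out of reach is approached as far as the arm can. A call with a gripper value outside its range is refused whole. The fingers move at their own pace and stop on an object; FORCE is the grip in N (left out, the last holds). Time passes only in rows, so rows that repeat a pose let the fingers close. It gives the time, the measured TCP pose, the force, the opening and the grip force at its end, in the units of the state.
- observe(): the state, without advancing time (a new reading comes with each control period).
- capture(name): name is "side" or "top"; returns the picture (420x560x3 uint8, red, green, blue); there is no depth.
- camera_info(name): a dict with "fx", "fy", "cx", "cy" (pixels), "dist_coeffs" ([k1, k2, p1, p2, k3] as OpenCV has them; the pictures are not rectified), "eye" and "attitude" of the camera in the world. Camera axes: x right, y down, z forward; pixel columns grow to the right and rows downward; lengths in m; the calibration is good to about 2 mm. A picture is of the moment at which its call begins. camera_info takes no time and is no camera call.
- job_done(): hands the job in; it is judged then, once.
The state is a dict: "time_s": time; "joint_positions": joint angles; "dq": joint speeds; "joint_efforts": joint torques, N m; "tool_pos": TCP position; "orientation": TCP orientation; "wrist_force": force on the tool from outside, world axes, zero at the start; "moment": the same for the moment, N m; "grip_width": finger opening in m; "grip_force": force on a finger pad.
Only numpy, scipy, OpenCV 4.12 (cv2) and the standard library are available. Lean on these libraries where they do the work, as an engineer would, in place of code of your own. Each camera call takes 0.05 s, during which the arm holds its last target. There are 200 camera calls.

### The job

Take the wooden push block by its leaning grip and use its flat faces to tap the pack of four polished blanks square in the jig: first press the pack home against the end stop, then sideways home against the side rail, tapping again wherever needed until all four lie flush in the corner. Press firmly enough to feel them seat, but gently; touch the blanks with nothing but the block, do not bump the magnifier lamp that hangs over the jig, and leave the other things on the bench where they are. Finish with the block standing back on its rubber mat.

Things in the scene. Friction and masses are not known exactly. Their poses are not given: they have to be found in the camera images.
- jig: squaring jig fixed to the bench: dark steel bed 10 mm thick (x -80 to +85, y -80 to +75 mm) with an end stop along its +x edge and a side rail along its +y edge, open on the other two. Origin on the bench top at the home place of the pack's centre: a blank that is home has x = y = 0 here and lies square to the axes. x points roughly to the robot's right (world -y), y away from the robot, z up.
- stop: end stop of the jig, a steel bar 15 x 100 x 35 mm standing on the bed; its face towards the pack is the plane x = +55 mm of the jig, its top 45 mm above the bench. Same origin and axes as jig.
- rail: side rail of the jig, a steel bar 95 x 15 x 35 mm standing on the bed; its face towards the pack is the plane y = +45 mm of the jig from x = -47 to +47 mm, its top 45 mm above the bench. Same origin and axes as jig.
- lamp: magnifier lamp fixed to the bench: 110 mm round foot and 235 mm post beyond the end stop (at x = +210 mm in this frame), an arm back from it, and a white ring with a lens, 144 mm outer diameter, level over the pack, from 200 to 220 mm above the bench. Origin on the bench under the lens's centre. Beneath it there is room only for a tool that leans back.
- block: loose wooden push block, 0.3 kg: body 70 x 90 x 40 mm (x, y, z) with flat upright faces; on it a flat grip board, 90 mm wide (y), 18 mm thick, rises 75 mm from the middle of the top, leaning 40 degrees towards -x. Origin at the centre of the underside; z up; x points roughly to the robot's right, so the grip leans left.
- grip (a point): point in the middle of the push block's grip board, at x = -35, y = 0, z = 76 mm in the block's frame, axes as the block's. The board runs through it along (-0.643, 0, 0.766) and is 18 mm thick along (0.766, 0, 0.643); 28 mm of the board lie beyond it to its free end.
- mat: black rubber mat fixed to the bench, 150 x 160 x 3 mm, on which the push block stands at the start. Origin at the centre of its underside.
- blank1: polished aluminium blank, 110 x 90 x 6 mm (x, y, z), about 0.16 kg, number 1 from the bottom of the loosely stacked pack on the jig's bed. Origin at the centre of its underside.
- blank2: polished aluminium blank, 110 x 90 x 6 mm (x, y, z), about 0.16 kg, number 2 from the bottom of the loosely stacked pack on the jig's bed. Origin at the centre of its underside.
- blank3: polished aluminium blank, 110 x 90 x 6 mm (x, y, z), about 0.16 kg, number 3 from the bottom of the loosely stacked pack on the jig's bed. Origin at the centre of its underside.
- blank4: polished aluminium blank, 110 x 90 x 6 mm (x, y, z), about 0.16 kg, number 4 from the bottom of the loosely stacked pack on the jig's bed. Origin at the centre of its underside.
- dish: bystander: fixed wooden dish 130 x 130 x 22 mm with copper discs. Origin at the centre of its underside.
- hammer: bystander: loose hammer lying on the bench beyond the jig, about 250 mm long. Origin near its middle.
- bench_block: bystander: loose steel bench block on a rubber foot, 90 x 90 x 45 mm. Origin at the centre of its underside.
- jar: bystander: loose glass jar, 60 mm diameter, 85 mm high. Origin at the centre of its underside.
- punch: bystander: loose square steel punch, 100 mm long, 14 mm thick, lying on the bench. Origin at its middle, on the underside.
- mug: bystander: loose white mug, 72 mm diameter, 85 mm high. Origin at the centre of its underside.
There are look-alikes about, which are no part of the job. What is shaped like the blank4 but purple or turquoise is not meant.

How it is judged:
By the outcome, as a careful person would: the job done as asked, in the order asked, and still so for the second after the job is handed in, with the robot touching nothing.
It also fails if it takes over 72 s, if anything falls off the work surface, if the arm or the gripper's body presses on something with over 40 N, if the wrist force passes 120 N, or if a joint passes its speed limit or range.

## Working session

There is one attempt and no reset: what is moved stays moved. The work goes in short steps, Python scripts to look and compute and a shell command to move; the robot and the scene stay as the last step left them, time stands still between calls to the robot, and variables do not carry over. Pictures are saved under pics/ and viewed, at most 10 in all, crops included, and the job is handed in when it is done.

```bash
mkdir -p pics; ls; python3 - <<'E'
from station import *
import cv2
for n in("side","top"):
    im=capture(n); cv2.imwrite(f"pics/{n}0.png",im[:,:,::-1]); print(n,camera_info(n))
print(observe())
E
```

```text
pics
side {'fx': 511.11189484900086, 'fy': 511.11189484900086, 'cx': 277.7914187986032, 'cy': 210.96942272592239, 'dist_coeffs': array([-0.18277806,  0.        ,  0.        ,  0.        ,  0.        ]), 'eye': array([0.45959884, 1.1642972 , 1.05763279]), 'attitude': array([[-0.99527598, -0.06658945,  0.0706511 ],
       [-0.09699493,  0.65044809, -0.75333211],
       [ 0.0042091 , -0.75662615, -0.65383419]])}
top {'fx': 487.47857811576716, 'fy': 487.47857811576716, 'cx': 275.8992369265365, 'cy': 209.7186344588712, 'dist_coeffs': array([0.03670482, 0.        , 0.        , 0.        , 0.        ]), 'eye': array([0.3285756 , 0.02386915, 1.22982241]), 'attitude': array([[-0.01460112, -0.97850604,  0.2057006 ],
       [-0.99988243,  0.01332507, -0.00758745],
       [ 0.00468339, -0.2057872 , -0.97858556]])}
{'time_s': 0.1, 'joint_positions': array([-1.17886892e+00,  2.64688764e-01,  1.60524475e+00,  7.02859971e-07,
        1.27366884e+00, -3.68967184e-02]), 'dq': array([-0.00066276, -0.00133401, -0.00321541,  0.00172063,  0.00057568,
        0.00081381]), 'joint_efforts': array([ 8.28764660e-04, -5.16708076e+01, -3.68590736e+01, -4.97930819e-05,
        6.33009797e-03, -1.62198063e-05]), 'tool_pos': array([ 0.28041746, -0.61327908,  0.23007517]), 'orientation': array([[ 9.09455422e-01,  4.15800730e-01, -7.67025445e-04],
       [ 4.15801431e-01, -9.09453528e-01,  1.85757192e-03],
       [ 7.48057650e-05, -2.00830914e-03, -9.99997981e-01]]), 'wrist_force': array([-0.37389689,  0.8155871 ,  0.13121509]), 'moment': array([-0.00908234,  0.01931561,  0.02463921]), 'grip_force': 0.0, 'grip_width': 0.08546227245205666}
```

View pics/side0.png

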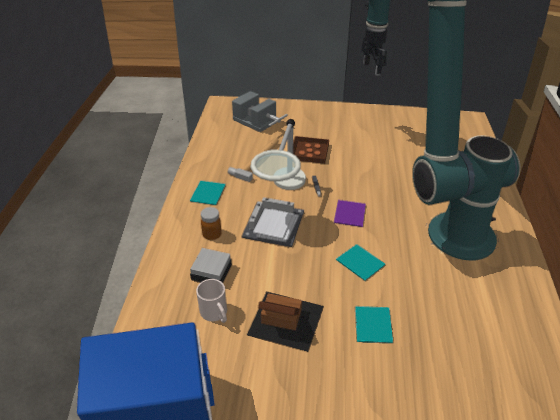

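View pics/top0.png

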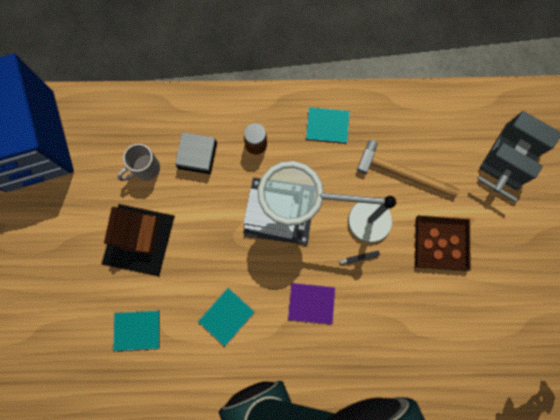

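The side view shows the jig with the grey pack at (275,222) and the lamp ring above it at (275,165). The block stands on the black mat at (283,312). In the top view the jig is at (280,212), partly hidden by the lens at (290,193), and the block is at (135,230). The look-alike plates are turquoise at top (328,125), (227,316) and (137,330), and purple at (312,304). The pack meant is the grey stack inside the jig. I'll confirm that in enlarged crops.

```bash
cat > h.py <<'E'
from station import *
import cv2, numpy as np
def cam(n):
    c=camera_info(n); K=np.array([[c['fx'],0,c['cx']],[0,c['fy'],c['cy']],[0,0,1.]])
    return K,c['dist_coeffs'],np.array(c['eye']),np.array(c['attitude'])
def ray(n,p):
    K,d,e,A=cam(n); u=cv2.undistortPoints(np.array(p,float).reshape(-1,1,2),K,d).reshape(-1,2)
    return e,np.c_[u,np.ones(len(u))]@A.T
def onz(n,p,z):
    e,r=ray(n,p); return e+r*((z-e[2])/r[:,2])[:,None]
def proj(n,P):
    K,d,e,A=cam(n); return cv2.projectPoints((np.atleast_2d(P)-e)@A,np.zeros(3),np.zeros(3),K,d)[0].reshape(-1,2)
def tri(ps,pt):
    (e1,r1),(e2,r2)=ray("side",ps),ray("top",pt); out=[]
    for a,b in zip(r1,r2):
        s=np.linalg.lstsq(np.c_[a,-b],e2-e1,rcond=None)[0]; p,q=e1+a*s[0],e2+b*s[1]; out.append(np.r_[(p+q)/2,np.linalg.norm(p-q)])
    return np.array(out)
def crop(im,x,y,w,h,s): return cv2.resize(im[y:y+h,x:x+w],None,fx=s,fy=s,interpolation=cv2.INTER_CUBIC)
E
python3 - <<'E'
from h import *
s=cv2.imread("pics/side0.png");t=cv2.imread("pics/top0.png")
a=np.vstack([np.hstack([crop(s,235,190,80,60,5),crop(t,235,165,80,60,5)]),np.hstack([crop(s,245,280,80,60,5),crop(t,98,200,80,60*1,5)])])
cv2.imwrite("pics/c1.png",a)
E
```

```text
(no output)
```

View pics/c1.png

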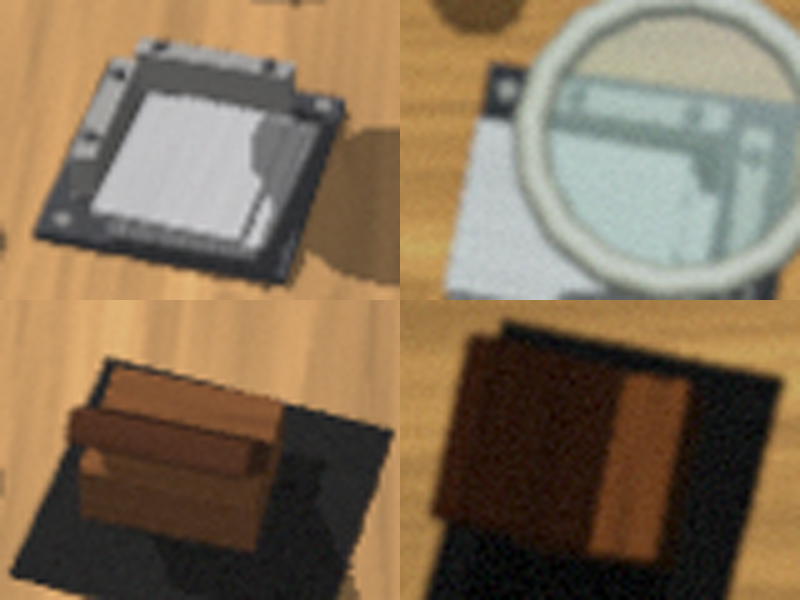

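The crops confirm the grey, stacked pack inside the bed with end stop and rail (side (275,222), top (280,210)). The plates lying on the wood are purple or turquoise, so they are not meant. The block's grip board leans towards the side camera (+y); its free end runs from (259,302) to (300,310) in the side view. Next I'll measure the edges by subpixel line fits.

```bash
cat >> h.py <<'E'
def edge(g,p,q,w=3,m=0.12):
    """subpixel line near p-q: strongest gradient on perpendicular profiles, robust fit"""
    p,q=np.array(p,float),np.array(q,float); d=(q-p)/np.linalg.norm(q-p); n=np.array([-d[1],d[0]])
    t=np.linspace(m,1-m,40); o=np.linspace(-w,w,12*w+1)
    S=(p+(q-p)*t[:,None])[:,None]+n*o[None,:,None]
    v=cv2.remap(cv2.GaussianBlur(g,(0,0),.7),S[...,0].astype(np.float32),S[...,1].astype(np.float32),cv2.INTER_CUBIC).astype(float)
    G=np.abs(np.gradient(v,axis=1)); k=G.argmax(1)
    P=S[np.arange(40),k]; L=cv2.fitLine(P.astype(np.float32),cv2.DIST_HUBER,0,.01,.01).ravel()
    return L
def meet(a,b):
    s=np.linalg.solve(np.c_[a[:2],-b[:2]],b[2:]-a[2:]); return a[2:]+a[:2]*s[0]
E
python3 - <<'E'
from h import *
np.set_printoptions(precision=4,suppress=True)
s=cv2.imread("pics/side0.png",0);t=cv2.imread("pics/top0.png",0)
S=lambda x,y:(235+x/5,190+y/5)
B=lambda x,y:(245+x/5,280+(y-300)/5)
T=lambda x,y:(98+(x-400)/5,200+(y-300)/5)
# jig bed corners in side view
n=edge(s,S(35,237),S(285,283));r=edge(s,S(285,283),S(345,100)); l=edge(s,S(35,237),S(72,160),w=2)
c=[meet(n,l),meet(n,r)];C=onz("side",c,.010);print("bed px",c,"world",C,"len",np.linalg.norm(C[1]-C[0]))
R=onz("side",[r[2:]-r[:2]*15,r[2:]+r[:2]*15],.010)
f=lambda v:np.degrees(np.arctan2(v[1],v[0]))
print("near edge dir (jig y)",f(C[0]-C[1]),"right edge dir (jig x)",f(R[1]-R[0])) 
# block
far=edge(s,B(107,368),B(283,403)); lo=edge(s,B(75,440),B(270,475)); 
up=edge(s,B(70,408),B(275,445)); nb=edge(s,B(80,520),B(252,552)); 
xr=edge(t,T(690,380),T(660,563)); xl=edge(t,T(470,335),T(435,515)); bl=edge(t,T(625,372),T(590,557))
def yaw(n,L,z): 
    W=onz(n,[L[2:]-L[:2]*12,L[2:]+L[:2]*12],z); return f(W[1]-W[0])%180
print("block y-dir yaw: far",yaw("side",far,.043),"nearbottom",yaw("side",nb,.003),"xr",yaw("top",xr,.043),"xl",yaw("top",xl,.0917),"bl",yaw("top",bl,.043),"up",yaw("side",up,.103),"lo",yaw("side",lo,.0917))
print("tri A,B,end corners",tri([B(107,368),B(283,403),B(75,440),B(270,475)],[T(690,380),T(660,563),T(470,335),T(435,515)]))
print("near bottom corners",onz("side",[B(80,520),B(252,552)],.003))
# lamp ring
print("lens",tri([(275,165)],[(290,193)]))
E
```

```text
bed px [array([240.2553, 237.3114], dtype=float32), array([292.4365, 247.614 ], dtype=float32)] world [[0.6718 0.0873 0.01  ]
 [0.5148 0.1146 0.01  ]] len 0.1593378601474923
near edge dir (jig y) -9.85717305573072 right edge dir (jig x) -96.69693951699614
block y-dir yaw: far 167.61026722382206 nearbottom 170.0763953171822 xr 170.20444383099328 xl 171.06193590573446 bl 170.6543465646011 up 170.83053907758202 lo 174.3498964746559
tri A,B,end corners [[0.5679 0.3136 0.0338 0.0002]
 [0.4763 0.3256 0.0312 0.0015]
 [0.5761 0.405  0.0896 0.008 ]
 [0.4859 0.4167 0.0904 0.016 ]]
near bottom corners [[0.5734 0.389  0.003 ]
 [0.4853 0.4001 0.003 ]]
lens [[ 0.5795 -0.015   0.2065  0.0013]]
```

```bash
python3 - <<'E'
from h import *
np.set_printoptions(precision=4,suppress=True)
s=cv2.imread("pics/side0.png",0);t=cv2.imread("pics/top0.png",0)
S=lambda x,y:(235+x/5,190+y/5)
f=lambda v:np.degrees(np.arctan2(v[1],v[0]))
def show(name,n,g,p,q,z,w=2,m=.15):
    L=edge(g,p,q,w,m); d=np.array(q)-p; 
    k=lambda P:L[2:]+L[:2]*((np.array(P)-L[2:])@L[:2])
    W=onz(n,[k(p),k(q)],z); print(name,"px",k(p),k(q),"W",W[0,:2],W[1,:2],"yaw%.2f"%f(W[1]-W[0])); return L
show("near bed","side",s,S(285,283),S(35,237),.010,3)
show("right bed","side",s,S(285,283),S(345,100),.010,2)
show("stop top far","side",s,S(295,65),S(142,42),.045)
show("stop top front","side",s,S(292,83),S(140,60),.045)
show("rail inner top","side",s,S(95,160),S(133,68),.045)
show("rail outer top","side",s,S(75,155),S(110,62),.045)
show("pack near top","side",s,S(240,248),S(92,212),.034)
show("pack left top","side",s,S(92,212),S(148,92),.034)
T=lambda x,y:(235+(x-400)/5,165+y/5)
show("rail top front/topview","top",t,T(560,112),T(725,128),.045)
show("bed far edge topview","top",t,T(575,75),T(790,100),.010)
show("pack left topview","top",t,T(447,290),T(475,125),.034)
show("bed bottom topview","top",t,(246,238),(308,242.5),.010,3)
show("mat near side","side",s,(251,336.0),(314,346),.003,3)
T2=lambda x,y:(98+(x-400)/5,200+(y-300)/5)
print("block +x bottom",onz("top",[T2(690,380),T2(660,563)],.003), "nearbottom",onz("side",[(261,324),(295.4,330.4)],.003))
o=np.hstack([crop(cv2.imread("pics/side0.png"),236,190,72,60,5.5),crop(cv2.imread("pics/top0.png"),240,170,72,78,5.5)[:330]])
o=np.vstack([o,np.hstack([crop(cv2.imread("pics/top0.png"),240,215,72,36,5.5),crop(cv2.imread("pics/side0.png"),243,285,72,36,5.5)])]);print(o.shape)
cv2.imwrite("pics/c2.png",o)
E
```

```text
near bed px [291.8129 247.5574] [241.9209 237.8046] W [0.5166 0.1145] [0.6666 0.0889] yaw-9.71
right bed px [291.8411 246.5486] [303.7004 209.903 ] W [0.5169 0.1104] [ 0.4922 -0.0562] yaw-98.42
stop top far px [293.7229 204.8887] [263.107  200.3967] W [ 0.5231 -0.0359] [ 0.6192 -0.0478] yaw-7.05
stop top front px [293.545  205.8392] [263.365  200.0856] W [ 0.5233 -0.0313] [ 0.6186 -0.0493] yaw-10.71
rail inner top px [253.2575 221.6754] [261.2298 203.4382] W [0.6365 0.0532] [ 0.6233 -0.0326] yaw-98.81
rail outer top px [248.0352 220.2217] [255.3533 201.7477] W [0.6528 0.0484] [ 0.6423 -0.0388] yaw-96.86
pack near top px [283.3422 238.0174] [253.5772 231.5806] W [0.5427 0.1022] [0.6318 0.084 ] yaw-11.54
pack left top px [252.166  231.7729] [264.1579 208.1753] W [0.6358 0.0852] [ 0.6133 -0.0239] yaw-101.64
rail top front/topview px [267.185  186.2296] [299.874 191.397] W [0.6381 0.0357] [ 0.6237 -0.046 ] yaw-100.03
bed far edge topview px [269.9311 182.7429] [313.0295 183.8248] W [0.6565 0.0288] [ 0.6521 -0.0826] yaw-92.26
pack left topview px [243.0133 222.6985] [250.1177 190.0256] W [0.548 0.097] [0.6317 0.079 ] yaw-12.15
bed bottom topview px [246.192  236.3271] [307.8956 243.4098] W [0.5173 0.0905] [ 0.4971 -0.065 ] yaw-97.40
mat near side px [250.9598 341.1908] [314.0335 341.6791] W [0.5917 0.4437] [0.4371 0.4298] yaw-174.86
block +x bottom [[0.5742 0.3211 0.003 ]
 [0.4806 0.3326 0.003 ]] nearbottom [[0.5734 0.389  0.003 ]
 [0.4853 0.4001 0.003 ]]
(528, 792, 3)
```

View pics/c2.png

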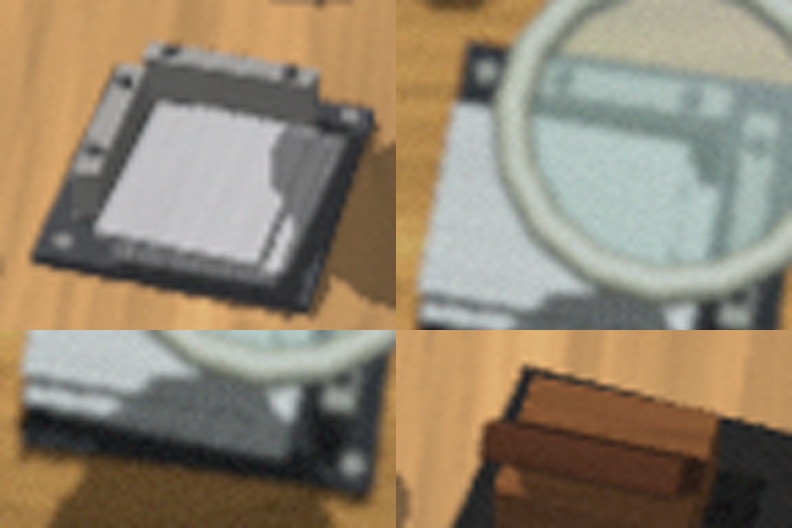

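The enlarged crops show the jig bed's near edge at side (242,238)–(292,247). The pack sits about 25 mm short of the stop and several mm off the rail. The block's yaw is close to the jig's, y axis around −9°. I'll start moving, high and on the robot's side of the lamp, and refine the block's pose meanwhile.

```bash
for i in 1; do python3 -m inch '[4.5,12.9,-15.4,-4.1,0,0,0,4.5,12.9,-15.4,-4.1,0,0,0,4.5,12.9,-15.4,-4.1,0,0,0,4.5,12.9,-15.4,-4.1,0,0,0,4.5,12.9,-15.4,-4.1,0,0,0]' 80
python3 -m inch '[4.5,12.9,-15.4,-4.1,0,0,0,4.5,12.9,-15.4,-4.1,0,0,0,4.5,12.9,-15.4,-4.1,0,0,0,4.5,12.9,-15.4,-4.1,0,0,0,4.5,12.9,-15.4,-4.1,0,0,0]'
python3 -m inch '[4.5,12.9,-15.4,-4.1,0,0,0,4.5,12.9,-15.4,-4.1,0,0,0,4.5,12.9,-15.4,-4.1,0,0,0,4.5,12.9,-15.4,-4.1,0,0,0,4.5,12.9,-15.4,-4.1,0,0,0]'; done
python3 - <<'E'
from h import *
np.set_printoptions(precision=4,suppress=True)
B=lambda x,y:(245+x/5,280+(y-300)/5)
T=lambda x,y:(98+(x-400)/5,200+(y-300)/5)
C=lambda x,y:(243+(x-396)/5.5,285+(y-330)/5.5)
a=np.radians(-9.7);by=np.array([np.cos(a),np.sin(a)]);bx=np.array([by[1],-by[0]])
def sh(n,v,p,z):
    W=onz(v,[p],z)[0,:2]; print(n,W,"bx %.4f by %.4f"%((W-[.525,.36])@bx,(W-[.525,.36])@by))
sh("far top +y","side",C(525,377),.043);sh("far top -y","side",C(717,413),.043)
sh("near bot +y","side",B(80,520),.003);sh("near bot -y","side",B(252,552),.003)
sh("end upper +y","side",C(487,421),.103);sh("end upper -y","side",C(700,458),.103)
sh("end lower +y","side",C(487,448),.0917);sh("end lower -y","side",C(683,495),.0917)
sh("right bot +y top","top",T(690,380),.003);sh("right bot -y","top",T(660,563),.003)
sh("board end +y","top",T(470,335),.0917);sh("board end -y","top",T(435,515),.0917)
print(camera_info("top")["eye"])
im=capture("top");cv2.imwrite("pics/t1.png",im[:,:,::-1])
E
```

```text
time_s: 0.52
tool_pos: [0.3339, -0.4179, 0.2719]
orientation: [[0.91, 0.415, -0.0], [0.415, -0.91, 0.001], [0.0, -0.001, -1.0]]
wrist_force: [0.4, 0.7, 0.2]
grip_width: 0.045
grip_force: 0.0
time_s: 0.93
tool_pos: [0.387, -0.2242, 0.3134]
orientation: [[0.91, 0.416, 0.0], [0.416, -0.91, 0.0], [0.0, -0.0, -1.0]]
wrist_force: [-0.1, 0.4, -0.1]
grip_width: 0.0448
grip_force: 0.0
time_s: 1.35
tool_pos: [0.4403, -0.0305, 0.3546]
orientation: [[0.909, 0.416, 0.0], [0.416, -0.909, 0.0], [0.0, -0.0, -1.0]]
wrist_force: [-0.1, -0.5, 0.5]
grip_width: 0.0448
grip_force: 0.0
far top +y [0.5667 0.3211] bx 0.0314 by 0.0477
far top -y [0.4761 0.3337] bx 0.0342 by -0.0438
near bot +y [0.5734 0.389 ] bx -0.0367 by 0.0428
near bot -y [0.4853 0.4001] bx -0.0328 by -0.0459
end upper +y [0.574  0.3972] bx -0.0450 by 0.0420
end upper -y [0.4808 0.4083] bx -0.0401 by -0.0517
end lower +y [0.5735 0.4031] bx -0.0507 by 0.0405
end lower -y [0.4869 0.4201] bx -0.0528 by -0.0477
right bot +y top [0.5742 0.3211] bx 0.0301 by 0.0551
right bot -y [0.4806 0.3326] bx 0.0345 by -0.0392
board end +y [0.5797 0.4042] bx -0.0528 by 0.0465
board end -y [0.4938 0.4156] bx -0.0496 by -0.0402
[0.3286 0.0239 1.2298]
```

```bash
cat >> h.py <<'E'
from scipy.spatial.transform import Rotation as Ro
def Rg(yaw):
    a=np.radians(yaw); by=np.array([np.cos(a),np.sin(a),0]); bx=np.array([by[1],-by[0],0]); k=np.array([0,0,1.])
    c,s=np.cos(np.radians(40)),np.sin(np.radians(40))
    return np.c_[by,c*bx+s*k,s*bx-c*k],bx,by
def tcp(center,yaw,zb,back=0):   # block underside centre (x,y), underside height
    R,bx,by=Rg(yaw); g=np.r_[center,zb]-.035*bx+[0,0,.076]; return g+(.019-back)*R[:,2],R
def go(P,R):
    o=observe(); A=np.array(o['orientation']); d=A.T@(P-o['tool_pos']); w=Ro.from_matrix(A.T@R).as_rotvec()
    print("t",round(o['time_s'],2),"cm",np.round(100*d,2),"rot",np.round(w,3),"deg%.1f"%np.degrees(np.linalg.norm(w)),"dist%.3f"%np.linalg.norm(d))
E
python3 - <<'E'
from h import *
go(*tcp([.525,.36],-8.7,.003,.10)); go(*tcp([.525,.36],-8.7,.003,0))
E
```

```text
t 1.4 cm [ 28.34 -38.58  21.85] rot [-0.683 -0.209  0.56 ] deg52.0 dist0.526
t 1.4 cm [ 24.74 -33.19  29.46] rot [-0.683 -0.209  0.56 ] deg52.0 dist0.508
```

```bash
python3 -m inch '[4.5,11,-15,8.5,-0.45,-0.14,0.37,4.5,11,-15,8.5,-0.45,-0.14,0.37,4.5,11,-15,8.5,-0.45,-0.14,0.37,4.5,11,-15,8.5,-0.45,-0.14,0.37,4.5,11,-15,8.5,-0.45,-0.14,0.37]'
python3 - <<'E'
from h import *
go(*tcp([.525,.36],-8.7,.003,.10))
E
```

```text
time_s: 1.82
tool_pos: [0.4708, 0.111, 0.2874]
orientation: [[0.992, 0.122, -0.013], [0.109, -0.921, -0.374], [-0.057, 0.369, -0.928]]
wrist_force: [1.7, 0.2, 0.3]
grip_width: 0.0452
grip_force: 0.0
t 1.82 cm [ 11.17 -35.45   0.98] rot [-0.31  -0.085  0.254] deg23.5 dist0.372
```

```bash
python3 -m inch '[4.5,6,-19,0.5,-0.31,-0.085,0.254,4.5,6,-19,0.5,-0.31,-0.085,0.254,4.5,6,-19,0.5,-0.31,-0.085,0.254,4.5,6,-19,0.5,-0.31,-0.085,0.254,4.5,6,-19,0.5,-0.31,-0.085,0.254]'
python3 - <<'E'
from h import *
go(*tcp([.525,.36],-8.7,.003,.10))
E
```

```text
time_s: 2.23
tool_pos: [0.5049, 0.2933, 0.2042]
orientation: [[0.989, -0.106, -0.101], [-0.146, -0.757, -0.637], [-0.009, 0.645, -0.764]]
wrist_force: [0.0, -0.6, -0.8]
grip_width: 0.0449
grip_force: 0.0
t 2.23 cm [  1.12 -15.98  -5.24] rot [0.003 0.004 0.01 ] deg0.6 dist0.169
```

```bash
python3 -m inch '[4.5,1.1,-16,-5.2,0,0,0.01,4.5,1.1,-16,-5.2,0,0,0.01,4.5,1.1,-16,-5.2,0,0,0.01,4.5,1.1,-16,-5.2,0,0,0.01,4.5,1.1,-16,-5.2,0,0,0.01]'
python3 - <<'E'
from h import *
go(*tcp([.525,.36],-8.7,.003,.10))
a=capture("side");b=capture("top")
cv2.imwrite("pics/g1.png",np.hstack([crop(a,220,230,100,100,4),crop(b,70,160,100,100,4)])[:,:,::-1])
P,R=tcp([.525,.36],-8.7,.003,.10)
print(proj("side",P),proj("top",P),proj("side",P+.1*R[:,2]))
E
```

```text
time_s: 2.65
tool_pos: [0.548, 0.444, 0.143]
orientation: [[0.99, -0.09, -0.105], [-0.136, -0.761, -0.634], [-0.023, 0.642, -0.766]]
wrist_force: [-0.2, -2.3, -1.9]
grip_width: 0.0448
grip_force: 0.0
t 2.65 cm [-1.   -0.19  0.12] rot [-0.     0.008  0.026] deg1.6 dist0.010
[[272.3016568  308.91595764]] [[ 85.07139188 220.62459367]] [[279.06750385 308.31854852]]
```

View pics/g1.png

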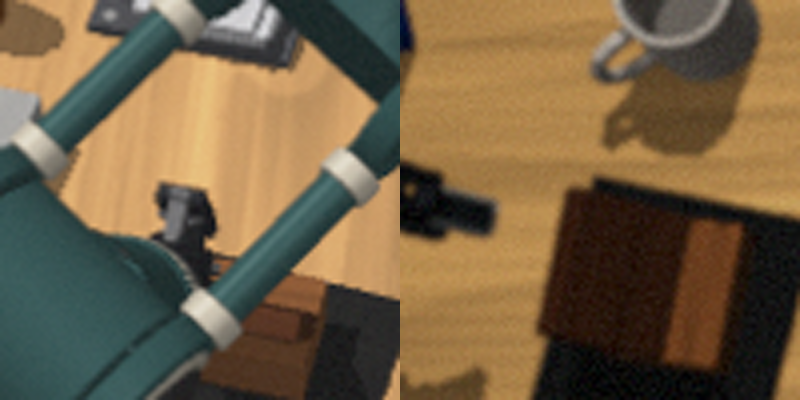

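The side view has the gripper partly hidden by the forearm. The top view shows the fingertip at (93,214) left of the board end, whose edge runs (112,207)–(105,242), so the gripper is level with its middle after a 10 mm correction.

```bash
python3 -m inch '[4.5,-1,-0.2,0.1,0,0.008,0.026,4.5,-1,-0.2,0.1,0,0.008,0.026,4.5,-1,-0.2,0.1,0,0.008,0.026]'
python3 - <<'E'
from h import *
go(*tcp([.525,.36],-8.7,.003,.10));go(*tcp([.525,.36],-8.7,.003,.0))
E
```

```text
time_s: 3.0
tool_pos: [0.549, 0.4389, 0.1564]
orientation: [[0.99, -0.1, -0.098], [-0.139, -0.764, -0.631], [-0.012, 0.638, -0.77]]
wrist_force: [-0.9, 0.6, -0.6]
grip_width: 0.045
grip_force: 0.0
t 3.0 cm [-1.15 -1.42  0.84] rot [-0.006  0.001  0.017] deg1.0 dist0.020
t 3.0 cm [-1.14 -1.36 10.84] rot [-0.006  0.001  0.017] deg1.0 dist0.110
```

```bash
python3 -c "
from h import *
print(np.round(observe()['joint_positions'],3),np.round(observe()['dq'],2))"; python3 -m inch '[4.5,0,0,0,0,0,0,4.5,0,0,0,0,0,0]'; python3 -c "
from h import *
print(np.round(observe()['joint_positions'],3));go(*tcp([.525,.36],-8.7,.003,.0))"
```

```text
[ 0.818  0.752  1.18  -0.378  1.793  2.551] [-0. -0. -0.  0. -0. -0.]
time_s: 3.17
tool_pos: [0.5488, 0.4392, 0.1556]
orientation: [[0.99, -0.099, -0.098], [-0.139, -0.763, -0.631], [-0.013, 0.638, -0.77]]
wrist_force: [-0.9, -0.0, 0.2]
grip_width: 0.0452
grip_force: 0.0
[ 0.818  0.753  1.18  -0.377  1.793  2.551]
t 3.17 cm [-1.11 -1.29 10.8 ] rot [-0.006  0.002  0.018] deg1.1 dist0.109
```

Joint 6 is at its limit, so I'll use the half-turned grasp and turn −π about tool z.

```bash
sed -i 's/    return np.c_\[by,c\*bx+s\*k,s\*bx-c\*k\],bx,by/    return np.c_[-by,-(c*bx+s*k),s*bx-c*k],bx,by/' h.py
python3 -m inch '[4.5,0,0,0,0,0,-0.62,4.5,0,0,0,0,0,-0.62,4.5,0,0,0,0,0,-0.62,4.5,0,0,0,0,0,-0.62,4.5,0,0,0,0,0,-0.62]'|sed -n 2p
python3 -m inch '[4.5,0,0,0,0,0,-0.62,4.5,0,0,0,0,0,-0.62,4.5,0,0,0,0,0,-0.62,4.5,0,0,0,0,0,-0.62,4.5,0,0,0,0,0,-0.62]'|sed -n 2p
python3 -m inch '[4.5,0,0,0,0,0,-0.62,4.5,0,0,0,0,0,-0.62,4.5,0,0,0,0,0,-0.62,4.5,0,0,0,0,0,-0.62,4.5,0,0,0,0,0,-0.62]'|sed -n 2p
python3 -m inch '[4.5,0,0,0,0,0,-0.62,4.5,0,0,0,0,0,-0.62,4.5,0,0,0,0,0,-0.62,4.5,0,0,0,0,0,-0.62,4.5,0,0,0,0,0,-0.62]'|sed -n 2p
python3 -m inch '[4.5,0,0,0,0,0,-0.62,4.5,0,0,0,0,0,-0.62,4.5,0,0,0,0,0,-0.62,4.5,0,0,0,0,0,-0.62,4.5,0,0,0,0,0,-0.62]'|sed -n 2p
python3 -c "
from h import *
print(np.round(observe()['joint_positions'],3));go(*tcp([.525,.36],-8.7,.003,.1))"
```

```text
tool_pos: [0.5485, 0.4395, 0.1546]
tool_pos: [0.5485, 0.4395, 0.1546]
tool_pos: [0.5485, 0.4395, 0.1546]
tool_pos: [0.5485, 0.4395, 0.1545]
tool_pos: [0.5485, 0.4395, 0.1546]
[ 0.818  0.755  1.18  -0.377  1.793 -0.555]
t 5.25 cm [1.14 1.22 0.73] rot [ 0.005 -0.002 -0.017] deg1.0 dist0.018
```

```bash
python3 -m inch '[4.5,1.14,1.2,0.7,0.005,0,-0.017,4.5,1.14,1.2,0.7,0.005,0,-0.017,4.5,1.14,1.2,0.7,0.005,0,-0.017]'
python3 -c "
from h import *
go(*tcp([.525,.36],-8.7,.003,.1));go(*tcp([.525,.36],-8.7,.003,0))
b=capture('top');cv2.imwrite('pics/g2.png',crop(b,70,180,100,75,6)[:,:,::-1])"
```

```text
time_s: 5.5
tool_pos: [0.5367, 0.4464, 0.139]
orientation: [[-0.987, 0.122, -0.101], [0.158, 0.754, -0.637], [-0.002, -0.645, -0.764]]
wrist_force: [-0.7, 0.4, 0.7]
grip_width: 0.0449
grip_force: 0.0
t 5.5 cm [-0.15 -0.14 -0.16] rot [-0.003 -0.003 -0.006] deg0.4 dist0.003
t 5.5 cm [-0.19 -0.1   9.84] rot [-0.003 -0.003 -0.006] deg0.4 dist0.098
```

View pics/g2.png

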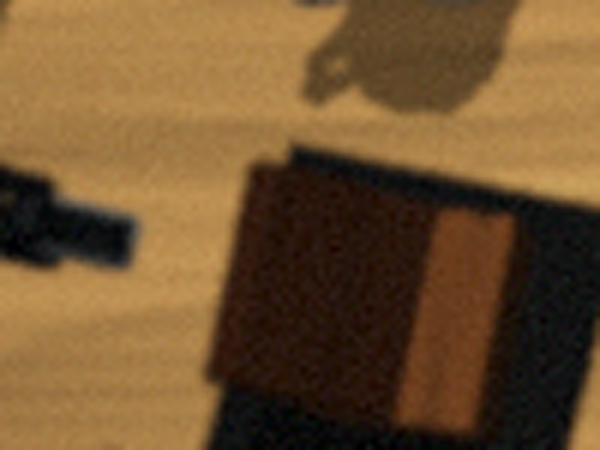

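The top view shows the fingertip at (92,220), pointing along the board's middle and about 3 mm off centre, with the board's free end at (109,225). I'll go in now.

```bash
python3 -m inch '[4.5,0.1,-0.1,3,0,0,-0.006,4.5,0.1,-0.1,6,0,0,-0.006,4.5,0.1,-0.1,8,0,0,-0.006,4.5,0.1,-0.1,9.8,0,0,-0.006,4.5,0.1,-0.1,9.8,0,0,-0.006]'
python3 -c "
from h import *
go(*tcp([.525,.36],-8.7,.003,0))"
```

```text
time_s: 5.97
tool_pos: [0.5255, 0.38, 0.0631]
orientation: [[-0.988, 0.115, -0.104], [0.155, 0.753, -0.64], [0.005, -0.648, -0.762]]
wrist_force: [-0.9, -1.2, -1.8]
grip_width: 0.045
grip_force: 0.0
t 5.97 cm [-0.25  0.14 -0.3 ] rot [-0.007 -0.006  0.001] deg0.5 dist0.004
```

```bash
python3 -m inch '[3,0,0,-0.3,0,0,0,2,0,0,-0.3,0,0,0,1.6,0,0,-0.3,0,0,0,1,0,0,-0.3,0,0,0,1,0,0,-0.3,0,0,0]' 20
python3 -c "
from h import *
go(*tcp([.525,.36],-8.7,.003,0));print(observe()['moment'])"
```

```text
time_s: 6.38
tool_pos: [0.5288, 0.3871, 0.0706]
orientation: [[-0.988, 0.117, -0.097], [0.152, 0.758, -0.634], [-0.001, -0.641, -0.767]]
wrist_force: [-0.3, 1.1, 5.9]
grip_width: 0.0176
grip_force: 25.9
t 6.38 cm [-0.04  0.05  0.77] rot [ 0.002  0.    -0.001] deg0.1 dist0.008
[ 0.18622269 -0.04576344 -0.02812525]
```

```bash
python3 -m inch '[1,0,0,0,0,0,0,1,0,0,0,0,0,0,1,0,0,0,0,0,0]' 110
python3 -c "
from h import *
go(*tcp([.525,.36],-8.7,.003,0))"
python3 -m inch '[1,0,-1.3,-1.5,0,0,0,1,0,-2.6,-3.1,0,0,0,1,0,-4.5,-5.4,0,0,0,1,0,-4.5,-5.4,0,0,0,1,0,-4.5,-5.4,0,0,0]'
python3 -c "
from h import *
go(*tcp([.525,.36],-8.7,.003,0));print(observe()['moment'])
a=capture('side');b=capture('top')
cv2.imwrite('pics/g3.png',np.hstack([crop(a,210,220,110,120,3.6),crop(b,70,160,110,120,3.6)])[:,:,::-1])"
```

```text
time_s: 6.63
tool_pos: [0.5288, 0.3872, 0.0708]
orientation: [[-0.988, 0.117, -0.096], [0.152, 0.759, -0.634], [-0.001, -0.641, -0.768]]
wrist_force: [-0.3, 2.3, 7.3]
grip_width: 0.0169
grip_force: 108.3
t 6.63 cm [-0.03  0.05  0.79] rot [ 0.002  0.001 -0.001] deg0.2 dist0.008
time_s: 7.05
tool_pos: [0.529, 0.3873, 0.1416]
orientation: [[-0.988, 0.118, -0.096], [0.152, 0.76, -0.632], [-0.001, -0.639, -0.769]]
wrist_force: [-0.1, -0.4, -2.9]
grip_width: 0.0168
grip_force: 107.6
t 7.05 cm [-0.01  4.57  6.24] rot [ 0.005  0.    -0.001] deg0.3 dist0.077
[ 0.73817777 -0.08083055 -0.03067301]
```

View pics/g3.png

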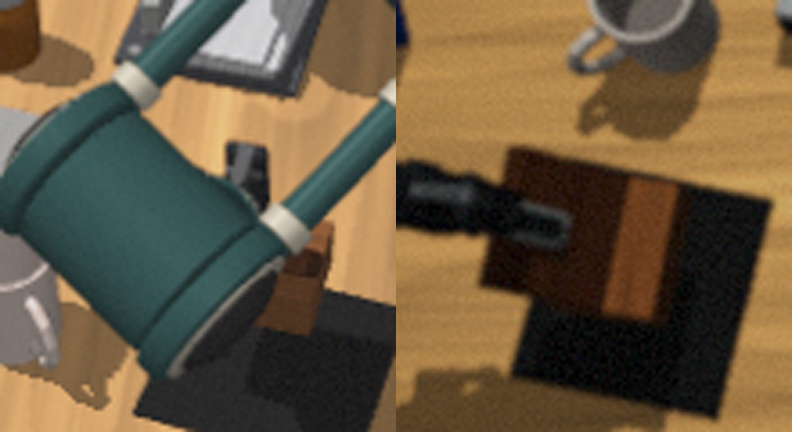

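Block lifted cleanly: its body is over the mat at top (150,228), hanging level. Now on to the start of the end push.

```bash
cat >> h.py <<'E'
JO=np.array([.584,.012]); JY=-8.6; BACK=.0079
def jb(x,y,zb):   # go to block pose in jig mm
    R,jx,jy=Rg(JY); c=JO+x/1e3*jx[:2]+y/1e3*jy[:2]; go(*tcp(c,JY,zb/1e3,BACK))
def where():
    o=observe(); R,jx,jy=Rg(JY); P,_=tcp(JO,JY,0,BACK); d=o['tool_pos']-P; f=o['wrist_force']
    print("block jig mm x%.1f y%.1f z%.1f"%(1e3*d@jx,1e3*d@jy,1e3*d[2]),"F jig %.1f %.1f %.1f"%(f@jx,f@jy,f[2]),"M",np.round(o['moment'],2))
E
python3 -c "
from h import *
where();jb(-150,-5,60);jb(-150,-5,12.5)"
```

```text
block jig mm x-333.3 y-111.8 z70.7 F jig 0.5 -0.2 -3.9 M [ 0.68 -0.15 -0.02]
t 7.15 cm [-10.74 -13.35  12.56] rot [-0.    -0.004 -0.   ] deg0.2 dist0.212
t 7.15 cm [-10.75 -10.29  16.2 ] rot [-0.    -0.004 -0.   ] deg0.2 dist0.220
```

```bash
python3 -m inch '[1,-2,-2.6,2.5,0,0,0,1,-4.5,-5.6,5.2,0,0,0,1,-7,-8.8,8.2,0,0,0,1,-9,-11.2,10.5,0,0,0,1,-10.7,-13.3,12.5,0,0,0]'
python3 -m inch '[1,0,0,0,0,0,0,1,0,0,0,0,0,0]'
python3 -c "
from h import *
where();jb(-150,-5,12.5)"
```

```text
time_s: 7.57
tool_pos: [0.6036, 0.1907, 0.1263]
orientation: [[-0.988, 0.112, -0.102], [0.152, 0.756, -0.637], [0.005, -0.645, -0.764]]
wrist_force: [1.6, 0.5, -2.5]
grip_width: 0.0169
grip_force: 107.9
time_s: 7.73
tool_pos: [0.6034, 0.1894, 0.1264]
orientation: [[-0.988, 0.116, -0.106], [0.157, 0.755, -0.637], [0.006, -0.645, -0.764]]
wrist_force: [-0.2, 0.6, -2.8]
grip_width: 0.0171
grip_force: 108.6
block jig mm x-150.4 y-7.3 z58.9 F jig -0.6 -0.3 -2.8 M [ 0.67 -0.12 -0.04]
t 7.73 cm [-0.26  2.96  3.57] rot [-0.003 -0.009 -0.002] deg0.6 dist0.046
```

```bash
python3 -m inch '[1,-0.2,1.5,1.8,0,-0.009,0,1,-0.2,2.9,3.4,0,-0.009,0,1,-0.2,2.9,3.4,0,-0.009,0,1,-0.2,2.9,3.4,0,-0.009,0,1,-0.2,2.9,3.4,0,-0.009,0]'|head -2
python3 -c "
from h import *
where();jb(-150,-5,12.5)
a=capture('side');b=capture('top')
cv2.imwrite('pics/p1.png',np.hstack([crop(a,210,180,100,110,4),crop(b,180,160,100,110,4)])[:,:,::-1])"
```

```text
time_s: 8.15
tool_pos: [0.6061, 0.1936, 0.084]
block jig mm x-155.0 y-5.3 z16.5 F jig -0.0 -0.0 -2.7 M [ 0.61 -0.08  0.  ]
t 8.15 cm [-0.03 -0.12  0.63] rot [-0.002  0.006  0.001] deg0.4 dist0.006
```

View pics/p1.png

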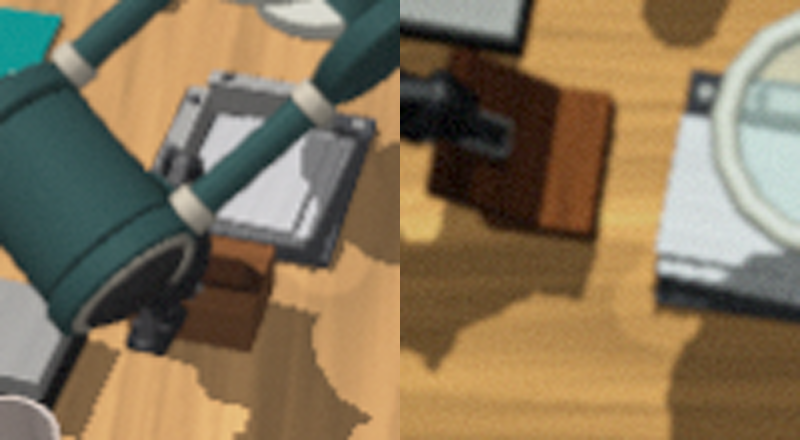

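The top crop shows the block's face (x≈333 px, rows 185–220) parallel to the pack's left edge (345–352 px) with a gap of about 40 mm, and it is centred on the pack. The bench block at the top edge is clear.

```bash
python3 -m inch '[1,0,0,0.55,0,0.006,0,1,0,0,0.55,0,0.006,0,1,0,0,0.55,0,0.006,0]'|head -2
python3 -c "
from h import *
where();jb(-125,-5,12.5);jb(-115,-5,12.5)"
```

```text
time_s: 8.5
tool_pos: [0.606, 0.1891, 0.0801]
block jig mm x-150.6 y-4.8 z12.6 F jig -0.2 0.1 -2.8 M [ 0.64 -0.06  0.02]
t 8.5 cm [ 0.02 -1.95  1.66] rot [-0.001 -0.    -0.001] deg0.1 dist0.026
t 8.5 cm [ 0.02 -2.71  2.3 ] rot [-0.001 -0.    -0.001] deg0.1 dist0.036
```

```bash
python3 -m inch '[1,0,-0.7,0.6,0,0,0,1,0,-1.3,1.1,0,0,0,1,0,-1.8,1.5,0,0,0,1,0,-2.1,1.77,0,0,0,1,0,-2.3,1.93,0,0,0]'|head -2
python3 -c "
from h import *
where();jb(-100,-5,12.5)"
```

```text
time_s: 8.92
tool_pos: [0.6011, 0.1584, 0.0799]
block jig mm x-119.5 y-5.0 z12.4 F jig 0.3 -0.3 -1.6 M [ 0.69 -0.14  0.01]
t 8.92 cm [-0.01 -1.5   1.24] rot [-0.001 -0.001 -0.001] deg0.1 dist0.019
```

```bash
python3 -m inch '[1,0,-0.3,0.25,0,0,0,1,0,-0.6,0.5,0,0,0,1,0,-0.9,0.75,0,0,0,1,0,-1.2,1.0,0,0,0,1,0,-1.5,1.26,0,0,0]'|head -2
python3 -c "
from h import *
where();jb(-90,-5,12.5)"
```

```text
time_s: 9.33
tool_pos: [0.599, 0.141, 0.0799]
block jig mm x-101.9 y-4.5 z12.4 F jig -3.0 -0.7 -1.9 M [ 1.22 -0.13 -0.03]
t 9.33 cm [ 0.05 -0.91  0.76] rot [ 0.001  0.001 -0.001] deg0.1 dist0.012
```

```bash
python3 -m inch '[1,0,-0.15,0.13,0,0,0,1,0,-0.3,0.25,0,0,0,1,0,-0.43,0.36,0,0,0,1,0,-0.54,0.45,0,0,0]'|head -2
python3 -c "
from h import *
where();jb(-90,-4.5,12.5)"
```

```text
time_s: 9.67
tool_pos: [0.5979, 0.1349, 0.0801]
block jig mm x-95.7 y-4.6 z12.6 F jig -7.4 -1.4 -0.9 M [ 1.7  -0.1  -0.21]
t 9.67 cm [-0.01 -0.43  0.37] rot [ 0.003  0.001 -0.002] deg0.2 dist0.006
```

```bash
python3 -m inch '[1,0,-0.08,0.06,0,0,0,1,0,-0.15,0.13,0,0,0,1,0,-0.15,0.13,0,0,0]'|head -1
python3 -c "
from h import *
where()"; python3 -m inch '[1,0,-0.08,0.06,0,0,0,1,0,-0.15,0.13,0,0,0,1,0,-0.15,0.13,0,0,0]'|head -1
python3 -c "
from h import *
where()"
```

```text
time_s: 9.92
block jig mm x-93.6 y-4.7 z12.6 F jig -5.9 -0.3 0.1 M [ 1.55 -0.06 -0.25]
time_s: 10.17
block jig mm x-91.7 y-4.7 z12.5 F jig -6.0 -1.3 -1.2 M [ 1.62 -0.12 -0.25]
```

```bash
python3 -m inch '[1,0,-0.08,0.06,0,0,0,1,0,-0.15,0.13,0,0,0,1,0,-0.15,0.13,0,0,0]'|head -1
python3 -c "
from h import *
where()"; python3 -m inch '[1,0,-0.08,0.06,0,0,0,1,0,-0.15,0.13,0,0,0,1,0,-0.15,0.13,0,0,0]'|head -1
python3 -c "
from h import *
where();b=capture('top');a=capture('side');cv2.imwrite('pics/p2.png',np.hstack([crop(a,230,175,80,80,5),crop(b,235,165,80,80,5)])[:,:,::-1])"
```

```text
time_s: 10.42
block jig mm x-89.8 y-4.7 z12.5 F jig -6.4 -1.0 -1.0 M [ 1.64 -0.07 -0.24]
time_s: 10.67
block jig mm x-89.1 y-4.6 z12.6 F jig -9.7 -1.7 -0.7 M [ 2.17  0.01 -0.49]
```

View pics/p2.png

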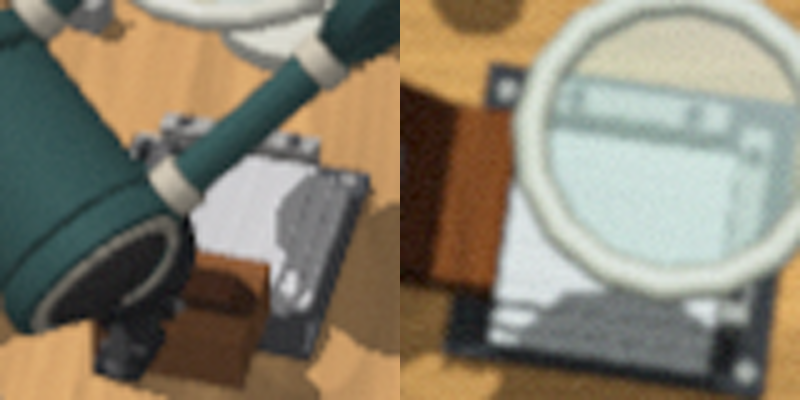

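The top crop shows the pack's right edge meeting the stop at (296–300,193–225), with the lower blanks staggered towards the robot (rows 225–235). The force is climbing, so the pack is seating. I'll press on a little.

```bash
python3 -m inch '[1,0,-0.08,0.06,0,0,0,1,0,-0.15,0.13,0,0,0,1,0,-0.15,0.13,0,0,0]'|head -1
python3 -c "
from h import *
where()"; python3 -m inch '[1,0,-0.08,0.06,0,0,0,1,0,-0.15,0.13,0,0,0,1,0,-0.15,0.13,0,0,0]'|head -1
python3 -c "
from h import *
where()"
```

```text
time_s: 11.02
block jig mm x-88.5 y-4.6 z12.6 F jig -13.8 -2.3 1.1 M [ 2.68  0.14 -0.67]
time_s: 11.27
block jig mm x-88.2 y-4.4 z12.9 F jig -17.8 -3.8 2.1 M [ 3.33  0.29 -0.84]
```

Seated at the end stop: about 18 N, stiff. I'll back off and go round to the open side.

```bash
python3 -m inch '[1,0,0.4,-0.33,0,0,0,1,0,1.2,-1,0,0,0,1,0,2.2,-1.85,0,0,0,1,0,3.3,-2.77,0,0,0,1,0,3.3,-2.77,0,0,0]'|head -1
python3 -c "
from h import *
where();jb(-130,-142,30)"
```

```text
time_s: 11.68
block jig mm x-128.2 y-4.6 z11.7 F jig 0.1 -0.8 -1.5 M [ 0.64 -0.15  0.02]
t 11.68 cm [13.74 -1.03 -1.54] rot [0.001 0.001 0.   ] deg0.1 dist0.139
```

```bash
python3 -m inch '[1,2,-1,-1.5,0,0,0,1,5,-1,-1.5,0,0,0,1,8.5,-1,-1.5,0,0,0,1,11.5,-1,-1.5,0,0,0,1,13.7,-1,-1.5,0,0,0]'|head -1
python3 -c "
from h import *
where();jb(-5,-142,30)"
```

```text
time_s: 12.1
block jig mm x-126.9 y-144.4 z29.8 F jig 0.2 -0.9 -2.9 M [ 0.64 -0.07  0.04]
t 12.1 cm [-0.25 -9.33  7.84] rot [-0.003 -0.002  0.   ] deg0.2 dist0.122
```

```bash
python3 -m inch '[1,-0.2,-1.8,1.5,0,0,0,1,-0.2,-4,3.4,0,0,0,1,-0.2,-6.5,5.4,0,0,0,1,-0.2,-8.5,7.1,0,0,0,1,-0.2,-9.3,7.8,0,0,0]'|head -1
python3 -c "
from h import *
where();jb(-5,-142,12.5)
a=capture('side');b=capture('top')
cv2.imwrite('pics/p3.png',np.hstack([crop(a,230,175,80,100,5),crop(b,235,165,80,100,5)])[:,:,::-1])"
```

```text
time_s: 12.52
block jig mm x-2.8 y-141.1 z30.2 F jig 0.2 -0.1 -3.2 M [ 0.7  -0.01  0.01]
t 12.52 cm [0.08 1.32 1.21] rot [-0.004 -0.002 -0.001] deg0.3 dist0.018
```

View pics/p3.png

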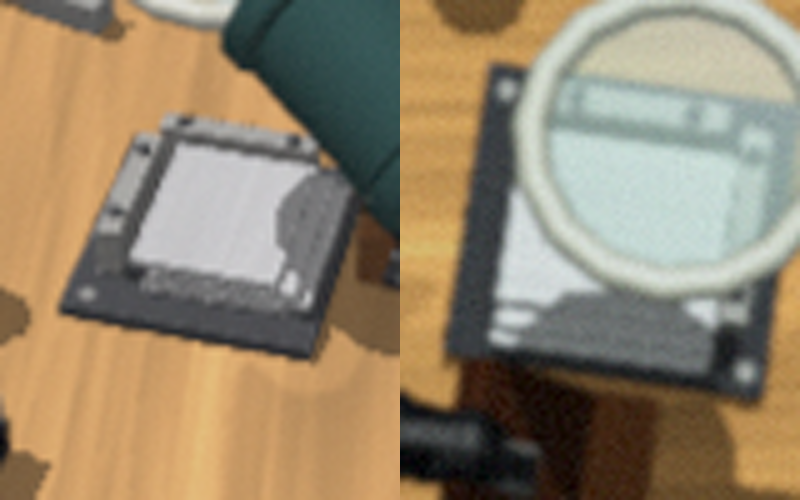

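The crops show the pack's end edges lined up on the stop, with stagger left only towards the robot (top rows 225–235) and a gap along the rail. The block waits clear of the bed at top (345–365, 237+). All 10 viewings are used, so from here I go by numbers. Lower, then push sideways.

```bash
python3 -m inch '[1,0,0.6,0.6,-0.004,0,0,1,0,1.25,1.3,-0.004,0,0,1,0,1.25,1.3,-0.004,0,0,1,0,1.25,1.3,-0.004,0,0]'|head -1
python3 -c "
from h import *
where();jb(-5,-120,12.5)"
```

```text
time_s: 12.95
block jig mm x-7.7 y-140.4 z11.1 F jig 0.2 0.3 -2.2 M [ 0.67 -0.08  0.02]
t 12.95 cm [-2.04 -0.3   0.07] rot [ 0.002 -0.001  0.001] deg0.1 dist0.021
```

```bash
python3 -m inch '[1,-0.4,-0.3,0.07,0,0,0,1,-0.9,-0.3,0.07,0,0,0,1,-1.4,-0.3,0.07,0,0,0,1,-1.8,-0.3,0.07,0,0,0,1,-2.0,-0.3,0.07,0,0,0]'|head -1
python3 -c "
from h import *
where();jb(-5,-100,12.5)"
```

```text
time_s: 13.37
block jig mm x-4.7 y-118.9 z13.9 F jig -0.2 -0.4 -2.1 M [ 0.61 -0.1  -0.02]
t 13.37 cm [-1.89  0.11  0.09] rot [ 0.004  0.    -0.002] deg0.2 dist0.019
```

```bash
python3 -m inch '[1,-0.3,0.05,0.06,0,0,0,1,-0.6,0.05,0.06,0,0,0,1,-0.9,0.05,0.06,0,0,0,1,-1.2,0.05,0.06,0,0,0,1,-1.4,0.05,0.06,0,0,0]'|head -1
python3 -c "
from h import *
where();jb(-5,-95,12.5)"
```

```text
time_s: 13.78
block jig mm x-4.2 y-106.1 z12.6 F jig -0.2 -1.3 -3.0 M [ 0.72  0.33 -0.29]
t 13.78 cm [-1.11  0.07 -0.05] rot [ 0.003 -0.001 -0.001] deg0.2 dist0.011
```

```bash
python3 -m inch '[1,-0.2,0,0,0,0,0,1,-0.4,0,0,0,0,0,1,-0.6,0,0,0,0,0,1,-0.8,0,0,0,0,0,1,-0.8,0,0,0,0,0]'|head -1
python3 -c "
from h import *
where()"; python3 -m inch '[1,-0.1,0,0,0,0,0,1,-0.2,0,0,0,0,0,1,-0.3,0,0,0,0,0]'|head -1
python3 -c "
from h import *
where()"
```

```text
time_s: 14.2
block jig mm x-4.2 y-98.1 z12.6 F jig 1.1 -3.6 -2.6 M [ 0.72  0.59 -0.58]
time_s: 14.45
block jig mm x-4.3 y-95.2 z12.6 F jig 0.8 -4.2 -3.0 M [ 0.72  0.71 -0.66]
```

```bash
python3 -m inch '[1,-0.1,0,0,0,0,0,1,-0.2,0,0,0,0,0,1,-0.25,0,0,0,0,0]'|head -1
python3 -c "
from h import *
where()"; python3 -m inch '[1,-0.1,0,0,0,0,0,1,-0.2,0,0,0,0,0,1,-0.2,0,0,0,0,0]'|head -1
python3 -c "
from h import *
where()"
```

```text
time_s: 14.7
block jig mm x-4.4 y-92.4 z12.6 F jig -0.2 -4.2 -3.1 M [ 0.89  0.67 -0.59]
time_s: 14.95
block jig mm x-4.5 y-90.2 z12.7 F jig 0.3 -3.4 -4.3 M [ 0.91  0.56 -0.54]
```

```bash
python3 -m inch '[1,-0.1,0,0,0,0,0,1,-0.2,0,0,0,0,0,1,-0.2,0,0,0,0,0]'|head -1
python3 -c "
from h import *
where()"; python3 -m inch '[1,-0.1,0,0,0,0,0,1,-0.15,0,0,0,0,0,1,-0.15,0,0,0,0,0]'|head -1
python3 -c "
from h import *
where()"
```

```text
time_s: 15.2
block jig mm x-4.5 y-89.4 z12.9 F jig -1.2 -6.7 -1.2 M [ 0.98  1.16 -0.88]
time_s: 15.45
block jig mm x-4.5 y-89.0 z12.9 F jig -3.6 -10.0 0.4 M [ 1.03  1.66 -1.27]
```

```bash
python3 -m inch '[1,-0.1,0,0,0,0,0,1,-0.15,0,0,0,0,0,1,-0.15,0,0,0,0,0]'|head -1
python3 -c "
from h import *
where()"; python3 -m inch '[1,-0.1,0,0,0,0,0,1,-0.15,0,0,0,0,0,1,-0.15,0,0,0,0,0]'|head -1
python3 -c "
from h import *
where();o=observe();print(o['orientation'])"
```

```text
time_s: 15.7
block jig mm x-4.3 y-88.8 z12.7 F jig -3.5 -13.1 1.7 M [ 1.1   2.15 -1.54]
time_s: 15.95
block jig mm x-4.2 y-88.6 z12.5 F jig -3.9 -16.0 4.5 M [ 1.17  2.6  -1.83]
[[-0.98783476  0.11433631 -0.10540256]
 [ 0.15532385  0.7583519  -0.63306942]
 [ 0.00754941 -0.64173951 -0.76688552]]
```

Seated against the rail: about 16 N, stiff. I'll back off, then tap the end and the side once more.

```bash
python3 -m inch '[1,0.4,0,0,0,0,0,1,1.5,0,0,0,0,0,1,3,0,0,0,0,0,1,4.5,0,0,0,0,0,1,5.3,0,0,0,0,0]'|head -1
python3 -c "
from h import *
where();jb(-130,-142,30)"
```

```text
time_s: 16.37
block jig mm x-4.8 y-137.0 z13.3 F jig -0.1 -0.6 -1.5 M [ 0.67 -0.09 -0.02]
t 16.37 cm [ 0.49  8.55 -9.29] rot [ 0.004  0.002 -0.001] deg0.3 dist0.126
```

```bash
python3 -m inch '[1,0.5,1.5,-2.5,0,0,0,1,0.5,3.5,-4.5,0,0,0,1,0.5,5.5,-6.5,0,0,0,1,0.5,7.5,-8.3,0,0,0,1,0.5,8.5,-9.3,0,0,0]'|head -1
python3 -c "
from h import *
where();jb(-125,-2,12.8)"
```

```text
time_s: 16.78
block jig mm x-133.1 y-140.1 z30.6 F jig 0.3 0.6 -2.9 M [ 0.72 -0.1   0.06]
t 16.78 cm [-13.8    0.53   1.95] rot [ 0.007  0.005 -0.001] deg0.5 dist0.139
```

```bash
python3 -m inch '[1,-2.5,0,0,0.005,0.004,0,1,-5.5,0,0.4,0.005,0.004,0,1,-8.5,0.2,1,0.005,0.004,0,1,-11.5,0.4,1.5,0.005,0.004,0,1,-13.8,0.5,1.9,0.005,0.004,0]'|head -1
python3 -m inch '[1,0,0,0,0,0,0,1,0,0,0,0,0,0]'|head -1
python3 -c "
from h import *
where();jb(-95,-2,12.8)"
```

```text
time_s: 17.2
time_s: 17.37
block jig mm x-120.1 y-2.6 z11.8 F jig 0.2 -0.7 -2.0 M [ 0.7  -0.05 -0.05]
t 17.37 cm [-0.07 -1.99  1.54] rot [-0.002 -0.005 -0.002] deg0.3 dist0.025
```

```bash
python3 -m inch '[1,0,-0.5,0.3,0,-0.005,0,1,0,-1,0.7,0,-0.005,0,1,0,-1.4,1.05,0,-0.005,0,1,0,-1.75,1.32,0,-0.005,0,1,0,-2,1.55,0,-0.005,0]'|head -1
python3 -c "
from h import *
where()"; python3 -m inch '[1,0,-0.1,0.08,0,0,0,1,0,-0.2,0.17,0,0,0,1,0,-0.3,0.25,0,0,0]'|head -1
python3 -c "
from h import *
where()"
```

```text
time_s: 17.78
block jig mm x-94.9 y-4.5 z13.5 F jig 0.7 -0.2 -2.0 M [ 0.62 -0.05  0.01]
time_s: 18.03
block jig mm x-91.7 y-4.0 z13.2 F jig 0.6 0.4 -2.4 M [ 0.63 -0.12  0.01]
```

```bash
python3 -m inch '[1,0,-0.08,0.08,0,0,0,1,0,-0.15,0.17,0,0,0,1,0,-0.21,0.22,0,0,0]'|head -1
python3 -c "
from h import *
where()"; python3 -m inch '[1,0,-0.08,0.06,0,0,0,1,0,-0.12,0.1,0,0,0,1,0,-0.12,0.1,0,0,0]'|head -1
python3 -c "
from h import *
where()"
```

```text
time_s: 18.28
block jig mm x-89.7 y-3.8 z12.7 F jig -5.1 -0.9 -0.9 M [ 1.36 -0.02 -0.31]
time_s: 18.53
block jig mm x-89.0 y-3.8 z12.8 F jig -7.0 -1.0 -1.3 M [ 1.68  0.03 -0.34]
```

```bash
python3 -m inch '[1,0,-0.08,0.06,0,0,0,1,0,-0.13,0.11,0,0,0,1,0,-0.13,0.11,0,0,0]'|head -1
python3 -c "
from h import *
where()"; python3 -m inch '[1,0,-0.08,0.06,0,0,0,1,0,-0.15,0.13,0,0,0,1,0,-0.15,0.13,0,0,0]'|head -1
python3 -c "
from h import *
where()"
```

```text
time_s: 18.78
block jig mm x-88.7 y-3.6 z13.0 F jig -10.0 -2.0 0.5 M [ 2.19  0.08 -0.5 ]
time_s: 19.03
block jig mm x-88.4 y-3.4 z13.3 F jig -14.9 -2.1 1.8 M [ 2.76  0.21 -0.69]
```

```bash
python3 -m inch '[1,0,0.4,-0.33,0,0,0,1,0,1.2,-1,0,0,0,1,0,2.2,-1.85,0,0,0,1,0,3.3,-2.77,0,0,0,1,0,3.3,-2.77,0,0,0]'|head -1
python3 -m inch '[1,2,-1,-1.5,0,0,0,1,5,-1,-1.5,0,0,0,1,8.5,-1,-1.5,0,0,0,1,11.5,-1,-1.5,0,0,0,1,13.7,-1,-1.5,0,0,0]'|head -1
python3 -c "
from h import *
where();jb(-3,-140,30)"
```

```text
time_s: 19.45
time_s: 19.87
block jig mm x-128.2 y-143.5 z30.2 F jig 0.2 -0.1 -2.6 M [ 0.68 -0.05  0.09]
t 19.87 cm [-0.35 -9.55  8.09] rot [-0.003 -0.     0.   ] deg0.2 dist0.125
```

```bash
python3 -m inch '[1,-0.3,-1.8,1.5,0,0,0,1,-0.3,-4,3.4,0,0,0,1,-0.3,-6.5,5.4,0,0,0,1,-0.3,-8.5,7.1,0,0,0,1,-0.3,-9.5,8,0,0,0]'|head -1
python3 -m inch '[1,0,0.5,0.6,0,0,0,1,0,1.1,1.25,0,0,0,1,0,1.1,1.25,0,0,0,1,0,1.1,1.25,0,0,0]'|head -1
python3 -c "
from h import *
where();jb(-4,-95,12.8)"
```

```text
time_s: 20.28
time_s: 20.62
block jig mm x-5.5 y-138.0 z12.9 F jig 0.6 -0.2 -1.8 M [ 0.68 -0.14 -0.05]
t 20.62 cm [-4.3  -0.11  0.11] rot [-0.002  0.     0.001] deg0.1 dist0.043
```

```bash
python3 -m inch '[1,-0.8,-0.1,0.1,0,0,0,1,-1.8,-0.1,0.1,0,0,0,1,-2.8,-0.1,0.1,0,0,0,1,-3.7,-0.1,0.1,0,0,0,1,-4.3,-0.1,0.1,0,0,0]'|head -1
python3 -m inch '[1,-0.1,0,0,0,0,0,1,-0.2,0,0,0,0,0,1,-0.35,0,0,0,0,0]'|head -1
python3 -c "
from h import *
where()"
python3 -m inch '[1,-0.1,0,0,0,0,0,1,-0.15,0,0,0,0,0,1,-0.15,0,0,0,0,0]'|head -1
python3 -c "
from h import *
where()"
```

```text
time_s: 21.03
time_s: 21.28
block jig mm x-3.0 y-91.8 z13.6 F jig 0.5 -0.6 -3.0 M [ 0.62 -0.09  0.  ]
time_s: 21.53
block jig mm x-3.2 y-90.3 z13.7 F jig -0.1 0.4 -3.3 M [ 0.62 -0.05  0.  ]
```

```bash
python3 -m inch '[1,0,0.06,0.08,0,0,0,1,-0.1,0.06,0.08,0,0,0,1,-0.15,0.06,0.08,0,0,0]'|head -1
python3 -c "
from h import *
where()"
python3 -m inch '[1,-0.1,0,0,0,0,0,1,-0.15,0,0,0,0,0,1,-0.15,0,0,0,0,0]'|head -1
python3 -c "
from h import *
where()"
python3 -m inch '[1,-0.1,0,0,0,0,0,1,-0.15,0,0,0,0,0,1,-0.15,0,0,0,0,0]'|head -1
python3 -c "
from h import *
where()"
```

```text
time_s: 21.78
block jig mm x-3.1 y-89.6 z12.5 F jig -1.4 -3.2 -1.8 M [ 0.81  0.59 -0.56]
time_s: 22.03
block jig mm x-2.9 y-89.3 z12.2 F jig -1.4 -6.6 -0.4 M [ 0.94  1.04 -0.87]
time_s: 22.28
block jig mm x-2.7 y-89.0 z12.1 F jig -3.1 -8.9 1.2 M [ 0.91  1.54 -1.17]
```

```bash
python3 -m inch '[1,-0.1,0,0,0,0,0,1,-0.2,0,0,0,0,0,1,-0.2,0,0,0,0,0]'|head -1
python3 -c "
from h import *
where()"
python3 -m inch '[1,-0.1,0,0,0,0,0,1,-0.1,0,0,0,0,0]'|head -1
python3 -c "
from h import *
where()"
python3 -m inch '[1,0.4,0,0,0,0,0,1,1.5,0,0,0,0,0,1,3,0,0,0,0,0,1,4.5,0,0,0,0,0,1,5.5,0,0,0,0,0]'|head -1
python3 -c "
from h import *
where();jb(-130,-142,60)
a=capture('side');b=capture('top');cv2.imwrite('pics/s9.png',a[:,:,::-1]);cv2.imwrite('pics/t9.png',b[:,:,::-1])
g=cv2.imread('pics/s9.png',0); S=lambda x,y:(230+x/5,175+y/5)
def sh(n,p,q,z):
    L=edge(g,p,q,2,.15); k=lambda P:L[2:]+L[:2]*((np.array(P)-L[2:])@L[:2]); W=onz('side',[k(p),k(q)],z)[:,:2]
    R,jx,jy=Rg(JY); print(n,np.round(1e3*(W-JO)@jx[:2],1),np.round(1e3*(W-JO)@jy[:2],1))
R,jx,jy=Rg(JY)
W=lambda x,y,z:tuple(proj('side',np.r_[JO+x/1e3*jx[:2]+y/1e3*jy[:2],z/1e3])[0])
sh('top blank -x edge exp -55',W(-55,-40,34),W(-55,40,34),.034)
sh('bottom of pack -x edge exp -55',W(-55,-40,10),W(-55,40,10),.010)
sh('bed -x edge exp -80',W(-80,-75,0),W(-80,70,0),0)
sh('stop front top exp 55',W(55,-35,45),W(55,35,45),.045)
"
```

```text
time_s: 22.53
block jig mm x-2.5 y-88.7 z11.9 F jig -3.8 -13.7 2.7 M [ 1.05  2.14 -1.58]
time_s: 22.7
block jig mm x-2.4 y-88.6 z11.7 F jig -4.9 -15.6 2.2 M [ 1.14  2.44 -1.7 ]
time_s: 23.12
block jig mm x-3.2 y-138.4 z12.8 F jig -0.2 -0.1 -2.5 M [ 0.67 -0.09 -0.03]
t 23.12 cm [  0.35   6.66 -11.78] rot [-0.002  0.002 -0.001] deg0.1 dist0.135
top blank -x edge exp -55 [-56.  -54.7] [-40.1  40. ]
bottom of pack -x edge exp -55 [-52.9 -53.5] [-39.7  40.3]
bed -x edge exp -80 [-79.9 -78.9] [-75.   70.2]
stop front top exp 55 [57.5 48.5] [-34.5  33.6]
```

Both walls are seated and the pack's edges agree with the jig in the picture to about 1 mm, parallel to the bed. Now the block goes back to its mat.

```bash
python3 -m inch '[1,0.3,0.5,-3,0,0,0,1,0.3,2,-5.5,0,0,0,1,0.3,3.6,-8,0,0,0,1,0.3,5.3,-10.3,0,0,0,1,0.3,6.6,-11.8,0,0,0]'|head -1
python3 -c "
from h import *
where()
c=onz('side',[(323.4,306),(247,335),(266.6,291.6)],.003)[:,:2];m=(c[0]+c[1])/2;print('mat centre',m,c)
t=onz('top',[(98+105/5,200+20/5),(98+380/5,200+80/5)],.003)[:,:2];print('top corners',t)
R,jx,jy=Rg(JY)
for q in(m,np.array([.525,.36])):
  print('jig',1e3*(q-JO)@jx[:2],1e3*(q-JO)@jy[:2])
"
```

```text
time_s: 23.63
block jig mm x-132.9 y-138.6 z61.9 F jig -0.8 1.3 -2.7 M [ 0.67 -0.12  0.  ]
mat centre [0.51099677 0.37082923] [[0.41802654 0.31534904]
 [0.603967   0.42630941]
 [0.57134092 0.28103538]]
top corners [[0.606919   0.4164622 ]
 [0.57358722 0.27524866]]
jig -343.87812373521933 -125.84005868409699
jig -335.2646353411792 -110.3749260001842
```

```bash
python3 -c "
from h import *
jb(-337,-122,40)"
python3 -m inch '[1,-0.3,2.5,-2.2,0,0,0,1,-0.6,5.5,-4.8,0,0,0,1,-0.9,8.6,-7.5,0,0,0,1,-1.2,11.7,-10,0,0,0,1,-1.6,14.5,-11.8,0,0,0]'|head -1
python3 -c "
from h import *
jb(-337,-122,40);where();jb(-337,-122,10)"
```

```text
t 23.63 cm [ -1.68  17.06 -11.41] rot [ 0.002  0.005 -0.002] deg0.3 dist0.206
time_s: 24.05
t 24.05 cm [-0.12  2.45  0.3 ] rot [ 0.001  0.004 -0.001] deg0.2 dist0.025
block jig mm x-320.2 y-123.2 z58.0 F jig -0.5 0.8 -2.9 M [ 0.66 -0.14  0.06]
t 24.05 cm [-0.11  4.37  2.6 ] rot [ 0.001  0.004 -0.001] deg0.2 dist0.051
```

```bash
python3 -m inch '[1,-0.1,1.5,0.7,0,0.004,0,1,-0.1,3,1.6,0,0.004,0,1,-0.1,4.2,2.4,0,0.004,0,1,-0.1,4.4,2.6,0,0.004,0,1,-0.1,4.4,2.6,0,0.004,0]'|head -1
python3 -m inch '[1,0,0,0,0,0,0,1,0,0,0,0,0,0]'|head -1
python3 -c "
from h import *
where();jb(-337,-122,4)"
```

```text
time_s: 24.47
time_s: 24.63
block jig mm x-332.8 y-122.9 z10.0 F jig 0.1 -0.4 -3.4 M [ 0.66 -0.06 -0.04]
t 24.63 cm [-0.09  0.7   0.19] rot [-0.002 -0.003 -0.002] deg0.2 dist0.007
```

```bash
python3 -m inch '[1,0,0.2,0.23,0,0,0,1,0,0.38,0.46,0,0,0,1,0,0.38,0.46,0,0,0]'|head -1
python3 -c "
from h import *
where()"
python3 -m inch '[1,0,0.06,0.08,0,0,0,1,0,0.1,0.12,0,0,0,1,0,0.1,0.12,0,0,0]'|head -1
python3 -c "
from h import *
where()"
```

```text
time_s: 24.88
block jig mm x-333.4 y-123.3 z3.4 F jig -0.9 1.2 -1.7 M [ 0.55 -0.13 -0.04]
time_s: 25.13
block jig mm x-333.5 y-123.4 z3.3 F jig -0.2 -1.4 5.2 M [-0.24  0.19 -0.18]
```

```bash
python3 -m inch '[2,0,0,0,0,0,0,2.8,0,0,0,0,0,0,3.6,0,0,0,0,0,0,3.6,0,0,0,0,0,0,3.6,0,0,0,0,0,0]'
python3 -m inch '[3.6,0,0,-2,0,0,0,3.6,0,0,-5,0,0,0,3.6,0,0,-9,0,0,0,3.6,0,0,-13,0,0,0,3.6,0,0,-15,0,0,0]'
python3 -c "
from h import *
where()
im=cv2.cvtColor(capture('top'),cv2.COLOR_RGB2HSV);b=capture('top');cv2.imwrite('pics/tend.png',b[:,:,::-1])
o=cv2.imread('pics/t0.png') if 0 else cv2.imread('pics/top0.png')
d=cv2.absdiff(o,b[:,:,::-1].copy()).max(2)>60
n,l,st,c=cv2.connectedComponentsWithStats(cv2.morphologyEx(d.astype(np.uint8),cv2.MORPH_OPEN,np.ones((3,3))))
print(st[1:].tolist())
"
```

```text
time_s: 25.55
tool_pos: [0.516, 0.3876, 0.0687]
orientation: [[-0.988, 0.115, -0.1], [0.152, 0.756, -0.637], [0.002, -0.644, -0.765]]
wrist_force: [-0.5, 0.1, -0.7]
grip_width: 0.0361
grip_force: 0.0
time_s: 25.97
tool_pos: [0.5317, 0.4862, 0.1879]
orientation: [[-0.988, 0.117, -0.096], [0.151, 0.759, -0.633], [-0.001, -0.641, -0.768]]
wrist_force: [0.1, -0.3, 0.9]
grip_width: 0.0359
grip_force: 0.0
block jig mm x-433.2 y-122.7 z120.4 F jig 0.3 0.2 0.9 M [ 0.31 -0.03 -0.01]
[[244, 189, 23, 42, 487], [0, 191, 64, 32, 818], [295, 196, 4, 6, 24], [12, 199, 8, 4, 28], [111, 207, 6, 5, 28], [143, 215, 12, 5, 48], [295, 225, 3, 3, 9], [268, 226, 26, 11, 204], [103, 245, 3, 4, 12], [135, 251, 13, 6, 60], [0, 272, 122, 148, 11401], [116, 272, 5, 4, 17], [109, 274, 3, 3, 9], [219, 381, 77, 39, 1835], [496, 382, 57, 38, 946], [298, 397, 127, 23, 1897]]
```

```bash
python3 -c "
from h import *
R,jx,jy=Rg(JY); g=cv2.imread('pics/tend.png',0)
W=lambda x,y,z:tuple(proj('top',np.r_[JO+x/1e3*jx[:2]+y/1e3*jy[:2],z/1e3])[0])
def sh(n,p,q,z,v='top'):
    L=edge(g,p,q,3,.1); k=lambda P:L[2:]+L[:2]*((np.array(P)-L[2:])@L[:2]); w=onz(v,[k(p),k(q)],z)[:,:2]
    print(n,np.round(1e3*(w-JO)@jx[:2],1),np.round(1e3*(w-JO)@jy[:2],1))
sh('pack -y foot exp -45',W(-50,-45,10),W(-25,-45,10),.010)
sh('bed -y exp -80',W(-75,-80,0),W(75,-80,0),0)
sh('bed -x exp -80',W(-80,-75,0),W(-80,60,0),0)
sh('pack -x top exp -55',W(-55,-42,34),W(-55,0,34),.034)
o=[ (x,y,g[int(round(W(x,y,10)[1])),int(round(W(x,y,10)[0]))]) for x in (-45,-35,-20) for y in (-40,-46,-50,-54,-60,-66)];print(o)
"
```

```text
pack -y foot exp -45 [-50. -25.] [-38.  -38.3]
bed -y exp -80 [-75.1  75. ] [-76.8 -74.2]
bed -x exp -80 [-77.2 -76.3] [-75.1  59.9]
pack -x top exp -55 [-52.4 -51.7] [-42.1  -0.1]
[(-45, -40, np.uint8(67)), (-45, -46, np.uint8(26)), (-45, -50, np.uint8(27)), (-45, -54, np.uint8(35)), (-45, -60, np.uint8(60)), (-45, -66, np.uint8(51)), (-35, -40, np.uint8(48)), (-35, -46, np.uint8(25)), (-35, -50, np.uint8(24)), (-35, -54, np.uint8(40)), (-35, -60, np.uint8(52)), (-35, -66, np.uint8(38)), (-20, -40, np.uint8(80)), (-20, -46, np.uint8(29)), (-20, -50, np.uint8(27)), (-20, -54, np.uint8(39)), (-20, -60, np.uint8(40)), (-20, -66, np.uint8(26))]
```

```bash
python3 -c "
from station import *
print(job_done())"
```

```text
the job is handed in; nothing more can be done
None
```

I tapped the pack home against the end stop and then the side rail, twice each at about 15–18 N, and stood the block back on its mat. I handed the job in at about 26 s. The final pictures show no stagger in the pack, but only to 1–3 mm, so flush seating rests mainly on the force felt.

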